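# Clear the float ball off the soaking bath and hold its lid open

## Task

I want to take the cleaned tank fittings out of the grey soaking bath with both hands: take the orange float ball off the bath's lid and lower it gently to the bottom of the blue pail, without dropping it in, pressing it down or tipping the pail. Then raise the lid by its red bar to about 60 degrees from shut and keep it there, not letting it fall back: you finish still holding the lid in the gripper, because it drops shut by itself. Leave the bottles, the cup and the spanner alone.

Things in the scene. Friction and masses are not known exactly. Their poses are not given: they have to be found in the camera images.
- float_center (a point): Centre of the orange hollow plastic float ball, 50 mm across, about 60 g. At the start it rests in the middle of the bath's lid between four black rubber studs (5 mm high, 17.5 mm from the middle, on the diagonals of the lid), its centre 25 mm above the lid's top face. It rolls freely once on a bare surface.
- pail: Loose blue plastic pail, open at the top: 85 mm high, outside diameter 144 mm at the foot and 156 mm at the rim, wall 3 mm, floor 5 mm thick; about 0.6 kg. Origin: centre of its underside. With the ball on the pail's floor, the ball's centre is 30 mm above the origin. It stands either left or right of the bath.
- bath: Grey soaking bath, fixed to the table: a box 200 mm (its x) by 240 mm (its y) by 100 mm high, wall 6 mm. Origin: centre of its underside; its -x side, with the lid's red bar, faces roughly towards the robot. Beside the hinge, on its +y side, is a thin yellow wire arc (90 mm radius about the hinge, out of the way) with a red bead at 60 degrees.
- lid (a joint): Angle of the bath's steel lid about the hinge along the bath's far (+x) top edge, rad: 0 shut (level), growing as the bar side goes up; 60 degrees = 1.047; stop at 1.35. It swings freely, so at any angle it falls shut if let go. The lid is a plate 200 x 240 x 6 mm, about 0.6 kg with its bar, lying on the bath (top face 106 mm above the table).
- lid_bar (a point): Middle of the lid's red round grab bar, 14 mm thick and 150 mm long, parallel to the hinge (along y). It stands 50 mm out from the bath's front (-x) edge, carried by two flat arms 12 mm wide near its ends (126 mm clear between them), 100 mm above the table when shut, 250 mm from the hinge axis and in line with the lid's underside. The bar is fixed to the lid and turns with it; a pinch across it can pivot round it. Axes are the lid's: at 0 rad x points to the hinge, z up.
- lid_hinge (a point): Middle of the hinge axis: on the bath's far (+x) top edge, 100 mm above the table and 100 mm from the bath's middle. The axis runs along the bath's y.
- bottle_a: Closed green bottle with a yellow label, 72 mm across, 200 mm high, standing; origin: centre of its underside. Bystander.
- bottle_b: Second such green bottle, 72 mm across, 200 mm high, standing; origin: centre of its underside. Bystander.
- cup: Green plastic measuring cup, 80 mm across the rim, 65 mm high, standing; origin: centre of its underside. Bystander.
- spanner: Steel spanner about 180 mm long, lying flat on the table behind the bath; bystander.
Not all that is in view belongs to the job. What is meant by the part that bears float_center is not white, and is the smaller of those in its own colour.

How it is judged (in metres and radians):
On the way, in this order (a step that is already met when the one before it is completed fails the run):
1. the float ball lies on the floor of the pail, let go, with the lid still shut (horizontal distance between float_center and pail below 0.05 m and z of float_center in the frame of pail between 0.02 and 0.038 m and contact force between the fingers and float below 0.05 N and value of joint lid below 0.1 rad), for 0.2 s.
2. the lid is held by the fingers at about 60 degrees (value of joint lid between 0.93 and 1.165 rad and contact force between the fingers and lid above 0.4 N), for 0.5 s.
At the end, for the whole second after the job is handed in: The lid stands still between 53 and 67 degrees (0.93 to 1.165 rad), carried by the gripper's fingers (more than 0.4 N) and by no other object; the float ball lies free on the floor of the pail, which stands upright on the table; bottles, cup and spanner are within 30 mm of where they were (all of step 2 and velocity of joint lid between -0.1 and 0.1 rad/s and horizontal distance between float_center and pail below 0.05 m and z of float_center in the frame of pail between 0.02 and 0.038 m and contact force between each of the fingers, lid and float below 0.05 N and angle between pail's own z axis and vertical below 0.1 rad and height (world z) of pail below 0.01 m and contact force between lid and bottle_a below 0.05 N and contact force between lid and bottle_b below 0.05 N and contact force between lid and cup below 0.05 N and contact force between lid and spanner below 0.05 N and contact force between lid and pail below 0.05 N and distance of each of bottle_a, bottle_b, cup, spanner from where it was at the start of the episode below 0.03 m); the arm keeps its last pose, push and grip.
It fails at once if the lid is raised while the ball is not in the pail (value of joint lid above 0.15 rad and horizontal distance between float_center and pail above 0.085 m).
It fails at once if the ball is dropped (moves faster than 0.6 m/s out of the fingers, a fall of about 18 mm) (linear speed of float above 0.6 m/s and contact force between the fingers and float below 0.02 N).
It fails at once if the ball is pressed into the pail with more than 25 N, or the pail is tipped by more than 20 degrees (contact force between float and pail above 25 N or angle between pail's own z axis and vertical above 0.35 rad).
It fails at once if the lid falls back (closes faster than 1.5 rad/s) (velocity of joint lid below -1.5 rad/s).
It fails at once if a bottle, the cup or the spanner is moved more than 30 mm (distance of any of bottle_a, bottle_b, cup, spanner from where it was at the start of the episode above 0.03 m).
It also fails if it takes over 72 s, if anything falls off the work surface, if the arm or the gripper's body presses on something with over 40 N, if the wrist force passes 120 N, or if a joint passes its speed limit or range.

## Robot

A 6-joint arm with a two-finger parallel gripper is mounted at the origin on the work surface. World frame = base frame: x ahead of the robot, y to its left, z up, the work surface at z = 0. Lengths are in m, angles in degrees, forces in N, time in s.
With the tool pointing down it reaches from about 0.35 to 0.875 m from the base axis. Payload 4.2 kg.
Tool frame: the origin (TCP) lies midway between the tips of the shut fingers; the grasp point (between the pads) lies 19 mm behind it; z points along the fingers, y is the line along which they close (so a half turn about z gives the same grasp; the last joint's range is limited). The gripper opens to 87 mm and grips with 3 to 60 N. Pads are 19 mm wide; open, the fingers measure 117 mm over their backs; the gripper's body (75 mm by 190 mm) begins 51 mm behind the grasp point.
Start: joints at [87.124, 22.042, 0.453, 0, -68.411, -14.817], TCP at [0.19, 0.595, 0.223] pointing down, gripper open.
Joint ranges: [-179.83, 179.83], [-69.29, 118.12], [-61.27, 80.66], [-181.25, 117.63], [-171.15, -9.14], [-177.46, 177.46]. Speed limits (degrees/s): [159.86, 159.86, 180, 180, 180, 180].

## Interface

Orientations are given as a 3x3 rotation matrix whose columns are the frame's x, y, z axes.
In Python, from station import r, cams gives the robot as it stands.
- The arm moves only by the tool play_rows, never from a script. Its argument "commands" is text: rows parted by semicolons, each of 6 numbers parted by spaces: the shift along the world's x, y, z normalised to -1 to 1, where 1 is 30 mm, then the turn, a rotation vector about the world's x, y, z normalised to -1 to 1, where 1 is 0.15 rad. A call has 1 to 20 rows; each row shifts and turns the commanded pose from where the row before left it; what a row does not reach is not made up. A row lasts 1/10 s, in which the tool goes at most 50 mm and 8.59 degrees, less where a joint would pass 70% of its speed; a pose out of reach is approached as far as the arm can. A call with a number of a shift or a turn outside -1 to 1 is refused whole. A call with a gripper value outside its range is refused whole. "grip" is the finger opening in mm, from 0 to 87, set as the call begins (left out, the last holds). The fingers move at their own pace and stop on an object; the grip force is fixed at half the most. Time passes only in rows, so rows that do not move let the fingers close. It gives the time, the measured TCP pose, the force, the opening and the grip force at its end, in the units of the state.
- r.sense(): the state, without advancing time (a new reading comes with each control period).
- cams.capture(name): name is "scene" or "top" or "wrist"; returns (picture, depth): 384x512x3 uint8, blue, green, red; 384x512 float32, m along the optical axis (not along the pixel's ray), 0 where there is no reading.
- cams.camera_info(name): a dict with "mtx" (3x3 intrinsics, pixels), "k1" (the pictures are not rectified: a ray, as slopes to the right and down, at radius r is drawn at 1 + k1 r^2 times it, then the intrinsics apply), "R" (3x3) and "t" (3): a world point X has camera coordinates R X + t. Camera axes: x right, y down, z forward; pixel columns grow to the right and rows downward; lengths in m; the calibration is good to about 2 mm. A picture is of the moment at which its call begins: read the wrist's pose just before it. camera_info takes no time and is no camera call; for the wrist camera it gives the pose at the moment of the call.
- r.finish_job(): hands the job in; it is judged then, once.
The state is a dict: "time_s": time; "joints": joint angles; "joint_velocities": joint speeds; "effort": joint torques, N m; "tcp_pos": TCP position; "ee_rot": TCP orientation; "wrist_force": force on the tool from outside, world axes, zero at the start; "moment": the same for the moment, N m; "gripper_width": opening from 0.0 (shut) to 1.0 (fully open); "gripper_force": force on a finger pad.
Only numpy, scipy, OpenCV 4.12 (cv2) and the standard library are available. Lean on these libraries where they do the work, as an engineer would, in place of code of your own. Each camera call takes 0.05 s, during which the arm holds its last target. There are 200 camera calls.

## Working session

There is one attempt and no reset: what is moved stays moved. The work goes in short steps, Python scripts to look and compute and a tool call to move; the robot and the scene stay as the last step left them, time stands still between calls to the robot, and variables do not carry over. Pictures are saved under pics/ and viewed, at most 10 in all, crops included, and the job is handed in when it is done.

Besides the shell and the picture viewer there is one more tool, called after "Request:" by a JSON object that holds its "api" and its "payload", one argument or row to a line. play_rows: Moves the arm, as the interface text tells. Scaled input: -1 to 1 covers 30 mm each way for a shift and 0.15 rad each way for a turn. Its arguments: {"type":"object","properties":{"commands":{"type":"string"},"grip":{"type":"number"}},"required":["commands"]}

```bash
mkdir -p pics; cat > h.py <<'E'
import numpy as np, cv2
from station import r, cams
def cap(n, f=None):
    i=cams.camera_info(n); p,d=cams.capture(n)
    if f: cv2.imwrite('pics/'+f,p)
    return p,d,i
def cloud(d,i):
    h,w=d.shape; u,v=np.meshgrid(np.arange(w,dtype=float),np.arange(h,dtype=float))
    q=cv2.undistortPoints(np.stack([u,v],-1).reshape(-1,1,2),np.array(i['mtx']),np.array([i['k1'],0,0,0.])).reshape(h,w,2)
    c=np.dstack([q*d[...,None],d])
    return (c-np.array(i['t']))@np.array(i['R'])   # R^T (c-t)
E
python3 - <<'E'
from h import *
for n in('top','scene'):
    p,d,i=cap(n,n+'.png'); np.savez(n,p=p,d=d,X=cloud(d,i))
a=cv2.imread('pics/top.png');b=cv2.imread('pics/scene.png')
cv2.imwrite('pics/both.png',cv2.resize(np.hstack([a,b]),(800,300)))
print(r.sense()['ee_rot'])
E
```

```text
[[ 9.52657805e-01 -3.04044150e-01 -5.11193440e-04]
 [-3.04044569e-01 -9.52655962e-01 -1.87572767e-03]
 [ 8.33125460e-05  1.94235219e-03 -9.99998110e-01]]
```

View pics/top.png

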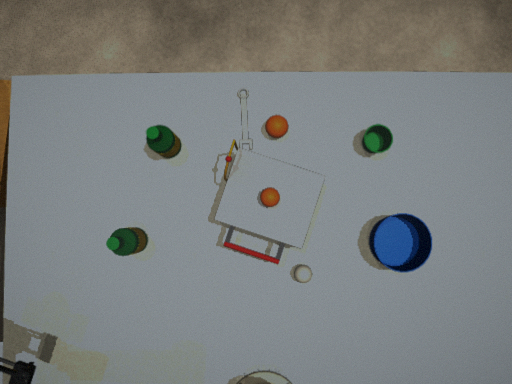

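View pics/scene.png

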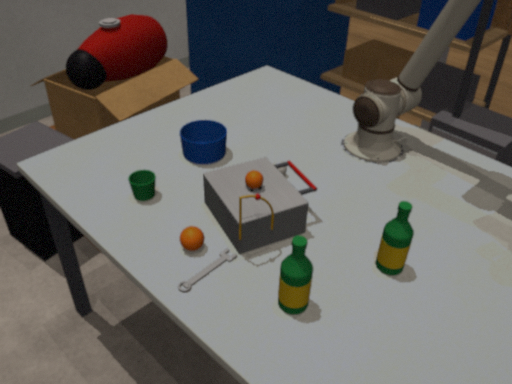

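The top view shows three ball-like things: orange on the lid (270,197), orange on the table (277,126) and white (303,273). The description rules out white. Next I'll measure which orange one is smaller and check a crop.

```bash
python3 - <<'E'
from h import *
z=np.load('top.npz');p,d,X=z['p'],z['d'],z['X']
cv2.imwrite('pics/crop.png',cv2.resize(p[80:300,190:350],None,fx=2.7,fy=2.7,interpolation=cv2.INTER_CUBIC))
hsv=cv2.cvtColor(p,cv2.COLOR_BGR2HSV)
def sph(P):
    A=np.c_[2*P,np.ones(len(P))];s=np.linalg.lstsq(A,(P**2).sum(1),rcond=None)[0]
    return s[:3],np.sqrt(s[3]+s[:3]@s[:3])
for n,(u,v) in dict(lid=(270,197),tab=(277,126)).items():
    m=np.zeros(d.shape,bool);m[v-14:v+15,u-14:u+15]=1
    m&=(hsv[...,0]<16)&(hsv[...,1]>150)&(d>0)
    me=cv2.erode(m.astype(np.uint8),np.ones((3,3)))>0
    Q=X[m];print(n,m.sum(),sph(X[me]),'ext',np.ptp(Q[:,:2],axis=0),'zmax',Q[:,2].max())
xyz=X
# lid plate
uu,vv=np.meshgrid(np.arange(512),np.arange(384))
box=(uu>200)&(uu<340)&(vv>130)&(vv<270)&(d>0)
L=box&(abs(X[...,2]-.106)<.008)&(hsv[...,1]<90)
k=cv2.morphologyEx(L.astype(np.uint8),cv2.MORPH_OPEN,np.ones((9,9)))
Q=X[k>0];print('lidz',np.median(Q[:,2]),cv2.minAreaRect(Q[:,:2].astype(np.float32)))
B=box&((hsv[...,0]<8)|(hsv[...,0]>172))&(hsv[...,1]>150)&(vv>235)
Q=X[B];print('bar',B.sum(),Q.mean(0),cv2.minAreaRect(Q[:,:2].astype(np.float32)))
# pail
Bl=(hsv[...,0]>100)&(hsv[...,0]<130)&(hsv[...,1]>120)&(uu>350)&(vv>190)&(vv<300)&(d>0)
Q=X[Bl&(X[...,2]>.078)];print('rim',len(Q),cv2.minEnclosingCircle(Q[:,:2].astype(np.float32)),Q[:,2].max())
Q=X[Bl&(X[...,2]<.012)];print('floor',len(Q),cv2.minEnclosingCircle(Q[:,:2].astype(np.float32)))
for n,(u,v) in dict(botA=(153,132),botB=(112,243),cup=(377,138),white=(303,273),fingers=(255,376)).items():print(n,np.nanmedian(X[v-3:v+4,u-3:u+4].reshape(-1,3),0))
E
```

```text
lid 234 (array([ 0.57755779, -0.01407913,  0.13882199]), np.float64(0.019872424099042173)) ext [0.04290266 0.04297761] zmax 0.1572228444499119
tab 323 (array([ 0.77950354, -0.03544675,  0.04132982]), np.float64(0.026082072585207425)) ext [0.05471464 0.05823744] zmax 0.06697202327348627
lidz 0.10632122497420116 ((0.5769056677818298, -0.013763278722763062), (0.24083608388900757, 0.20365214347839355), 71.71759033203125)
bar 246 [0.43529107 0.03370665 0.10620932] ((0.4351228177547455, 0.0343434102833271), (0.14773960411548615, 0.01152032520622015), 71.61030578613281)
rim 266 ((0.45922020077705383, -0.36468154191970825), 0.07846382260322571) 0.09141519631156228
floor 1803 ((0.4560847282409668, -0.39144235849380493), 0.08252714574337006)
botA [0.73313251 0.26953593 0.19996426]
botB [0.46449622 0.36571684 0.20077517]
cup [ 0.75071736 -0.32353946  0.00463783]
white [ 0.37562664 -0.10447435  0.04778844]
fingers [0.08846278 0.02671091 0.01206277]
```

View pics/crop.png

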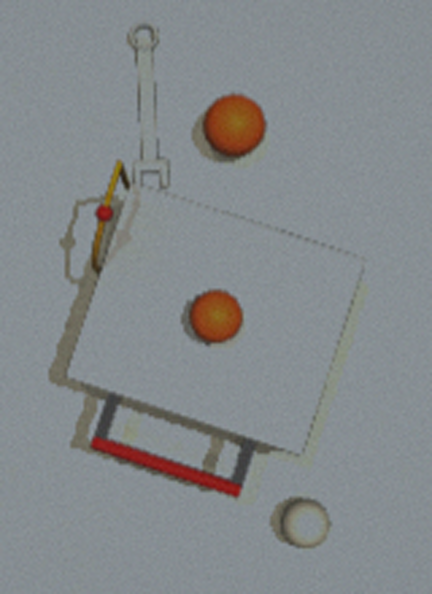

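The crop confirms it: the orange ball on the lid (crop 216,316) is the smaller one, about 50 mm across. The table ball (crop 235,125) is about 65 mm, so the target is the ball on the lid. The bath sits at about −18.4° yaw, which the gripper already nearly matches.

Request:
{"api": "play_rows", "payload": {
  "commands": "0.645 -1 1 0 0 0;0.645 -1 0 0 0 0;0.645 -1 0 0 0 0;0.645 -1 0 0 0 0;0.645 -1 0 0 0 0;0.645 -1 0 0 0 0;0.645 -1 0 0 0 0;0.645 -1 0 0 0 0;0.645 -1 0 0 0 0;0.645 -1 0 0 0 0;0.645 -1 0 0 0 0;0.645 -1 0 0 0 0;0.645 -1 0 0 0 0;0.645 -1 0 0 0 0;0.645 -1 0 0 0 0;0.645 -1 0 0 0 0;0.645 -1 0 0 0 0;0.645 -1 0 0 0 0;0.645 -1 0 0 0 0;0.645 -1 0 0 0 0",
  "grip": 87
}}

```text
time_s: 2.1
tcp_pos: [0.5773, -0.006, 0.2521]
ee_rot: [[0.953, -0.304, -0.001], [-0.304, -0.953, 0.0], [-0.001, 0.0, -1.0]]
wrist_force: [0.9, 0.6, 0.1]
gripper_width: 0.997
gripper_force: 0.0
```

```bash
python3 - <<'E'
from h import *
s=r.sense();print(s['tcp_pos'],np.round(s['joints'],1),np.round(s['ee_rot'],3).tolist())
p,d,i=cap('wrist','w1.png');X=cloud(d,i);hsv=cv2.cvtColor(p,cv2.COLOR_BGR2HSV)
m=(hsv[...,0]<16)&(hsv[...,1]>150)&(d>0)&(X[...,2]>.112)&(X[...,2]<.17)&(abs(X[...,0]-.577)<.05)&(abs(X[...,1]+.014)<.05)
P=X[cv2.erode(m.astype(np.uint8),np.ones((5,5)))>0]
A=np.c_[2*P,np.ones(len(P))];q=np.linalg.lstsq(A,(P**2).sum(1),rcond=None)[0];print(m.sum(),q[:3],np.sqrt(q[3]+q[:3]@q[:3]))
E
```

```text
[ 0.57728377 -0.00595555  0.25207226] [ 15.5  16.3  -3.7  -0.  -70.1  56.8] [[0.953, -0.304, -0.001], [-0.304, -0.953, 0.0], [-0.001, 0.0, -1.0]]
1997 [ 0.57811605 -0.01544964  0.13162633] 0.02397508120572792
```

View pics/w1.png

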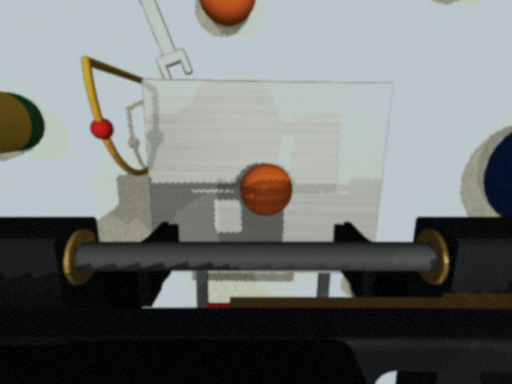

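The wrist view shows the ball at (266,189) on the lid, and it fits at (0.578, −0.015, 0.131). I'm descending with the pads about 10 mm above the ball's centre, which keeps the gripper body clear of the pail rim later.

Request:
{"api": "play_rows", "payload": {
  "commands": "0 -0.3 -1 0 0 0;0 0 -1 0 0 0;0 0 -1 0 0 0;0 0 -0.7 0 0 0;0 0 -0.4 0 0 0;0 0 -0.23 0 0 0;0 0 0 0 0 0;0 0 0 0 0 0"
}}

```text
time_s: 2.95
tcp_pos: [0.5777, -0.0134, 0.1237]
ee_rot: [[0.953, -0.304, 0.002], [-0.304, -0.953, 0.0], [0.002, -0.001, -1.0]]
wrist_force: [0.4, -0.9, 0.4]
gripper_width: 0.997
gripper_force: 0.0
```

Request:
{"api": "play_rows", "payload": {
  "commands": "0 0 0 0 0 0;0 0 0 0 0 0;0 0 0 0 0 0;0 0 0 0 0 0;0 0 0 0 0 0;0 0 0 0 0 0;0 0 0 0 0 0;0 0 0 0 0 0",
  "grip": 40
}}

```text
time_s: 3.75
tcp_pos: [0.5769, -0.0137, 0.1228]
ee_rot: [[0.953, -0.304, -0.0], [-0.304, -0.953, -0.0], [-0.0, 0.0, -1.0]]
wrist_force: [-0.5, -1.0, 0.9]
gripper_width: 0.561
gripper_force: 30.0
```

Request:
{"api": "play_rows", "payload": {
  "commands": "0 0 0.3 0 0 0;0 0 0.6 0 0 0;0 0 0.8 0 0 0;0 0 0.8 0 0 0;-0.2 -0.5 0.3 0 0 0;-0.3 -0.9 0 0 0 0;-0.33 -1 0 0 0 0;-0.33 -1 0 0 0 0;-0.33 -1 0 0 0 0;-0.33 -1 0 0 0 0;-0.33 -1 0 0 0 0;-0.33 -1 0 0 0 0;-0.33 -1 0 0 0 0;-0.33 -1 0 0 0 0;-0.33 -1 0 0 0 0;-0.33 -0.9 0 0 0 0;-0.2 -0.7 0 0 0 0;-0.1 -0.4 0 0 0 0;0 0 0 0 0 0"
}}

```text
time_s: 5.65
tcp_pos: [0.4528, -0.3867, 0.2061]
ee_rot: [[0.952, -0.306, -0.001], [-0.306, -0.952, 0.001], [-0.001, -0.0, -1.0]]
wrist_force: [-1.1, 0.0, -1.0]
gripper_width: 0.56
gripper_force: 30.0
```

```bash
python3 - <<'E'
from h import *
s=r.sense();print(s['tcp_pos'],np.round(s['joints'],1),s['gripper_width'])
p,d,i=cap('top','t2.png');X=cloud(d,i);hsv=cv2.cvtColor(p,cv2.COLOR_BGR2HSV)
print(X[197,270])
E
```

```text
[ 0.45283408 -0.38667746  0.20609017] [-24.9  19.9  -5.3  -0.  -64.9  97.1] 0.5601483653910864
[ 0.57845171 -0.01556194  0.10674739]
```

View pics/t2.png

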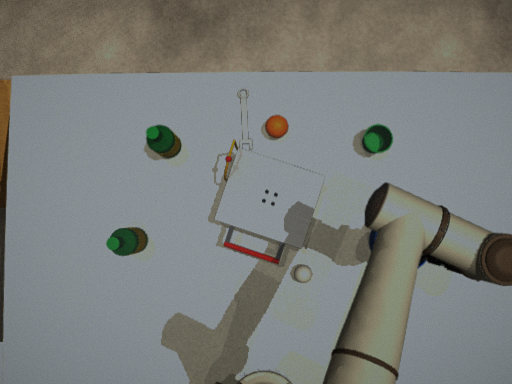

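The ball is held and the lid is bare with its four studs visible (270,197). I overshot by about 20 mm, so I'll correct that and then lower into the pail.

Request:
{"api": "play_rows", "payload": {
  "commands": "0.2 0.67 0 0 0 0;0 0 -0.5 0 0 0;0 0 -1 0 0 0;0 0 -1 0 0 0;0 0 -1 0 0 0;0 0 -0.8 0 0 0;0 0 -0.6 0 0 0;0 0 -0.4 0 0 0;0 0 -0.2 0 0 0;0 0 0 0 0 0;0 0 0 0 0 0"
}}

```text
time_s: 6.8
tcp_pos: [0.4607, -0.3656, 0.0425]
ee_rot: [[0.953, -0.303, 0.001], [-0.303, -0.953, -0.001], [0.002, 0.0, -1.0]]
wrist_force: [0.1, -0.3, -1.6]
gripper_width: 0.557
gripper_force: 30.0
```

Request:
{"api": "play_rows", "payload": {
  "commands": "0 0 -0.2 0 0 0;0 0 -0.2 0 0 0;0 0 -0.15 0 0 0;0 0 -0.07 0 0 0;0 0 0 0 0 0;0 0 0 0 0 0"
}}

```text
time_s: 7.4
tcp_pos: [0.46, -0.3656, 0.023]
ee_rot: [[0.953, -0.304, 0.0], [-0.304, -0.953, -0.0], [0.0, 0.0, -1.0]]
wrist_force: [0.7, 0.5, 0.1]
gripper_width: 0.558
gripper_force: 30.0
```

Request:
{"api": "play_rows", "payload": {
  "commands": "0 0 -0.033 0 0 0;0 0 0 0 0 0;0 0 0 0 0 0"
}}

```text
time_s: 7.7
tcp_pos: [0.46, -0.3655, 0.0222]
ee_rot: [[0.953, -0.304, 0.0], [-0.304, -0.953, -0.0], [0.0, 0.0, -1.0]]
wrist_force: [-0.6, 0.6, -0.4]
gripper_width: 0.562
gripper_force: 30.0
```

Request:
{"api": "play_rows", "payload": {
  "commands": "0 0 -0.033 0 0 0;0 0 0 0 0 0;0 0 0 0 0 0"
}}

```text
time_s: 8.0
tcp_pos: [0.4602, -0.3656, 0.0216]
ee_rot: [[0.953, -0.304, 0.001], [-0.304, -0.953, -0.0], [0.001, 0.0, -1.0]]
wrist_force: [-0.5, 1.2, 3.8]
gripper_width: 0.558
gripper_force: 30.0
```

Light contact, about 4 N. Releasing now.

Request:
{"api": "play_rows", "payload": {
  "commands": "0 0 0 0 0 0;0 0 0 0 0 0;0 0 0 0 0 0;0 0 0 0 0 0;0 0 0 0 0 0;0 0 0 0 0 0;0 0 0 0 0 0;0 0 0 0 0 0",
  "grip": 66
}}

```text
time_s: 8.8
tcp_pos: [0.4599, -0.3654, 0.0211]
ee_rot: [[0.953, -0.304, -0.0], [-0.304, -0.953, 0.0], [-0.0, -0.0, -1.0]]
wrist_force: [-0.7, 0.3, 0.1]
gripper_width: 0.759
gripper_force: 0.0
```

Request:
{"api": "play_rows", "payload": {
  "commands": "0 0 0.2 0 0 0;0 0 0.5 0 0 0;0 0 0.8 0 0 0;0 0 1 0 0 0;0 0 1 0 0 0;0 0 1 0 0 0;0 0 1 0 0 0;0 0 0.5 0 0 0;0 0 0 0 0 0"
}}

```text
time_s: 9.7
tcp_pos: [0.4612, -0.3662, 0.2045]
ee_rot: [[0.953, -0.304, 0.006], [-0.304, -0.953, -0.003], [0.007, 0.001, -1.0]]
wrist_force: [0.0, 0.3, 0.7]
gripper_width: 0.758
gripper_force: 0.0
```

```bash
python3 - <<'E'
from h import *
s=r.sense();print(s['tcp_pos'],np.round(s['joints'],1),s['gripper_width'])
p,d,i=cap('wrist','w2.png');X=cloud(d,i);hsv=cv2.cvtColor(p,cv2.COLOR_BGR2HSV)
m=(hsv[...,0]<16)&(hsv[...,1]>150)&(d>0)&(abs(X[...,0]-.46)<.08)&(abs(X[...,1]+.366)<.08)
P=X[m];print(m.sum(), P.mean(0) if len(P) else 0,P[:,2].max() if len(P) else 0)
E
```

```text
[ 0.46119729 -0.36623011  0.20449886] [-22.7  19.1  -6.7   0.  -63.8  95. ] 0.7584749376227449
1816 [ 0.46989787 -0.36472269  0.1107891 ] 0.32503164264425
```

View pics/w2.png

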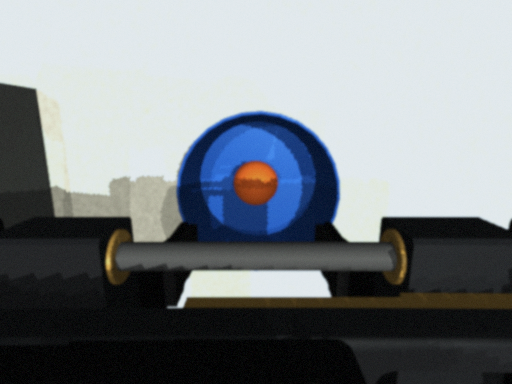

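The ball lies in the middle of the pail (256,184 in the wrist view). Now I go to the bar with a −90.7° turn so the fingers close across it.

Request:
{"api": "play_rows", "payload": {
  "commands": "-0.055 0.4 0 0 0 -0.4;-0.055 0.83 0 0 0 -0.7;-0.055 0.83 0 0 0 -0.7;-0.055 0.83 0 0 0 -0.7;-0.055 0.83 0 0 0 -0.7;-0.055 0.83 0 0 0 -0.7;-0.055 0.83 0 0 0 -0.7;-0.055 0.83 0 0 0 -0.7;-0.055 0.83 0 0 0 -0.7;-0.055 0.83 0 0 0 -0.7;-0.055 0.83 0 0 0 -0.7;-0.055 0.83 0 0 0 -0.7;-0.055 0.83 0 0 0 -0.7;-0.055 0.83 0 0 0 -0.7;-0.055 0.83 0 0 0 -0.7;-0.055 0.83 0 0 0 -0.35;0 0.4 0 0 0 0;0 0 0 0 0 0;0 0 0 0 0 0",
  "grip": 44
}}

```text
time_s: 11.65
tcp_pos: [0.4331, 0.0317, 0.2004]
ee_rot: [[-0.314, -0.949, -0.002], [-0.949, 0.314, -0.001], [0.001, 0.001, -1.0]]
wrist_force: [0.6, 0.2, 0.1]
gripper_width: 0.506
gripper_force: 0.0
```

```bash
python3 - <<'E'
from h import *
s=r.sense();print(s['tcp_pos'],np.round(s['joints'],1),s['gripper_width'],np.round(s['ee_rot'],3).tolist())
p,d,i=cap('wrist','w3.png');X=cloud(d,i);hsv=cv2.cvtColor(p,cv2.COLOR_BGR2HSV)
m=((hsv[...,0]<8)|(hsv[...,0]>172))&(hsv[...,1]>150)&(d>0)&(abs(X[...,2]-.103)<.012)
Q=X[m];print(m.sum());
if len(Q)>20: print(Q.mean(0),Q[:,2].max(),cv2.minAreaRect(Q[:,:2].astype(np.float32)))
E
```

```text
[0.43311276 0.03167201 0.20043706] [ 25.8   4.3 -26.6  -0.  -59.1 -44.1] 0.5062405906139348 [[-0.314, -0.949, -0.002], [-0.949, 0.314, -0.001], [0.001, 0.001, -1.0]]
1845
[0.42945423 0.01575515 0.1054725 ] 0.10844609305000819 ((0.4350670874118805, 0.032207928597927094), (0.1467113047838211, 0.012360253371298313), 71.3357925415039)
```

View pics/w3.png

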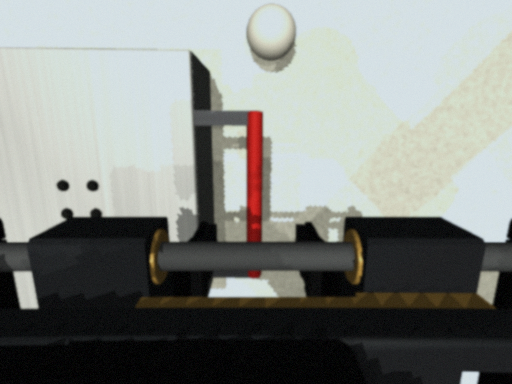

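The bar (column 255) runs centrally between the fingers, in line with them. Descend and close.

Request:
{"api": "play_rows", "payload": {
  "commands": "0.06 0 -0.6 0 0 0;0 0 -1 0 0 0;0 0 -1 0 0 0;0 0 -0.7 0 0 0;0 0 -0.4 0 0 0;0 0 -0.2 0 0 0;0 0 0 0 0 0;0 0 0 0 0 0"
}}

```text
time_s: 12.5
tcp_pos: [0.4358, 0.0318, 0.0846]
ee_rot: [[-0.315, -0.949, 0.001], [-0.949, 0.315, 0.0], [-0.001, -0.001, -1.0]]
wrist_force: [-0.7, 0.8, -0.1]
gripper_width: 0.504
gripper_force: 0.0
```

Request:
{"api": "play_rows", "payload": {
  "commands": "0 0 0 0 0 0;0 0 0 0 0 0;0 0 0 0 0 0;0 0 0 0 0 0;0 0 0 0 0 0;0 0 0 0 0 0;0 0 0 0 0 0;0 0 0 0 0 0",
  "grip": 6
}}

```text
time_s: 13.3
tcp_pos: [0.435, 0.0322, 0.0842]
ee_rot: [[-0.315, -0.949, -0.001], [-0.949, 0.315, 0.0], [0.0, 0.001, -1.0]]
wrist_force: [-4.1, 3.3, 4.7]
gripper_width: 0.154
gripper_force: 30.0
```

```bash
python3 - <<'E'
from h import *
s=r.sense();t=np.array(s['tcp_pos']);print(t,s['gripper_width']*87,s['wrist_force'])
x=np.array([.949,-.316])
R=.25
prev=0;N=30
# trapezoid-ish smooth to 60 deg
for k in range(1,N+1):
    u=k/N; a=np.radians(60)*(u*u*(3-2*u))
    pos=np.r_[x*R*(1-np.cos(a)),R*np.sin(a)]
    dl=(pos-prev)/.03; prev=pos
    print('%.3f %.3f %.3f 0 0 0;'%tuple(dl),end='' if k%15 else '\n')
E
```

```text
[0.43497478 0.032163   0.08416999] 13.396011924736769 [-4.12835315  3.33894199  4.70215768]
0.000 -0.000 0.028 0 0 0;0.001 -0.000 0.083 0 0 0;0.003 -0.001 0.133 0 0 0;0.007 -0.002 0.180 0 0 0;0.014 -0.005 0.222 0 0 0;0.023 -0.008 0.260 0 0 0;0.035 -0.012 0.294 0 0 0;0.051 -0.017 0.323 0 0 0;0.068 -0.023 0.347 0 0 0;0.088 -0.029 0.366 0 0 0;0.110 -0.036 0.380 0 0 0;0.132 -0.044 0.388 0 0 0;0.154 -0.051 0.392 0 0 0;0.177 -0.059 0.390 0 0 0;0.197 -0.066 0.383 0 0 0;
0.216 -0.072 0.371 0 0 0;0.232 -0.077 0.356 0 0 0;0.245 -0.081 0.337 0 0 0;0.253 -0.084 0.315 0 0 0;0.257 -0.086 0.290 0 0 0;0.257 -0.085 0.263 0 0 0;0.251 -0.084 0.236 0 0 0;0.240 -0.080 0.208 0 0 0;0.224 -0.074 0.179 0 0 0;0.202 -0.067 0.151 0 0 0;0.176 -0.058 0.123 0 0 0;0.144 -0.048 0.096 0 0 0;0.108 -0.036 0.069 0 0 0;0.068 -0.023 0.042 0 0 0;0.023 -0.008 0.014 0 0 0;
```

Bar gripped (13.4 mm opening, 30 N). Raise along the arc.

Request:
{"api": "play_rows", "payload": {
  "commands": "0 0 0.03 0 0 0;0 0 0.08 0 0 0;0 0 0.13 0 0 0;0.01 0 0.18 0 0 0;0.01 0 0.22 0 0 0;0.02 -0.01 0.26 0 0 0;0.04 -0.01 0.29 0 0 0;0.05 -0.02 0.32 0 0 0;0.07 -0.02 0.35 0 0 0;0.09 -0.03 0.37 0 0 0;0.11 -0.04 0.38 0 0 0;0.13 -0.04 0.39 0 0 0;0.15 -0.05 0.39 0 0 0;0.18 -0.06 0.39 0 0 0;0.2 -0.07 0.38 0 0 0"
}}

```text
time_s: 14.8
tcp_pos: [0.4652, 0.0219, 0.2097]
ee_rot: [[-0.316, -0.949, -0.004], [-0.949, 0.316, 0.001], [0.0, 0.004, -1.0]]
wrist_force: [-6.8, 8.0, 0.2]
gripper_width: 0.149
gripper_force: 30.0
```

Request:
{"api": "play_rows", "payload": {
  "commands": "0.22 -0.07 0.37 0 0 0;0.23 -0.08 0.36 0 0 0;0.245 -0.08 0.34 0 0 0;0.25 -0.085 0.315 0 0 0;0.26 -0.085 0.29 0 0 0;0.26 -0.085 0.26 0 0 0;0.25 -0.085 0.24 0 0 0;0.24 -0.08 0.21 0 0 0;0.22 -0.075 0.18 0 0 0;0.2 -0.07 0.15 0 0 0;0.18 -0.06 0.12 0 0 0;0.14 -0.05 0.1 0 0 0;0.11 -0.04 0.07 0 0 0;0.07 -0.02 0.04 0 0 0;0.02 -0.01 0.01 0 0 0;0 0 0 0 0 0;0 0 0 0 0 0;0 0 0 0 0 0"
}}

```text
time_s: 16.6
tcp_pos: [0.5531, -0.0079, 0.305]
ee_rot: [[-0.314, -0.949, 0.002], [-0.949, 0.314, -0.0], [-0.0, -0.002, -1.0]]
wrist_force: [-7.6, 5.5, 9.3]
gripper_width: 0.149
gripper_force: 30.0
```

```bash
python3 - <<'E'
from h import *
s=r.sense();t=np.array(s['tcp_pos']);print(t,s['gripper_width']*87,s['wrist_force'],s['gripper_force'],np.round(s['joints'],1))
h=np.array([.577+.0949,-.0145-.0316]);x=np.array([.949,-.316])
print('deg',np.degrees(np.arctan2(t[2]+.016-.1,(h-t[:2])@x)))
cap('scene','s3.png')
E
```

```text
[ 0.5531257  -0.00792106  0.30502381] 12.932139736377678 [-7.62347318  5.52731612  9.25308915] 29.982948303222656 [ 16.   12.2  -1.7   0.1 -76.  -34.3]
deg 60.55263511385327
```

View pics/s3.png

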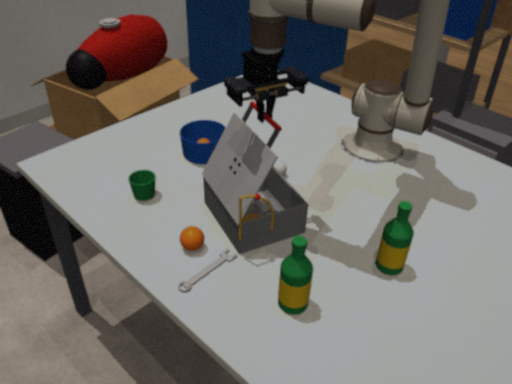

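The lid is held at about 60° (bar at 262,117), the ball is in the pail (203,143) and the bystanders are untouched. Hold briefly, then hand in.

Request:
{"api": "play_rows", "payload": {
  "commands": "0 0 0 0 0 0;0 0 0 0 0 0;0 0 0 0 0 0;0 0 0 0 0 0;0 0 0 0 0 0;0 0 0 0 0 0"
}}

```text
time_s: 17.25
tcp_pos: [0.5531, -0.0079, 0.305]
ee_rot: [[-0.314, -0.949, 0.002], [-0.949, 0.314, -0.0], [-0.0, -0.002, -1.0]]
wrist_force: [-7.7, 5.9, 10.7]
gripper_width: 0.145
gripper_force: 30.0
```

```bash
python3 -c "
from h import *
print(r.finish_job())"
```

```text
the job is handed in; nothing more can be done
None
```

The job is handed in (no verdict was returned): the orange ball lies free on the pail's floor, the gripper is holding the lid at about 60°, and the last picture shows the bottles, cup and spanner where they were.

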